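Top up a measuring pallet and hold its carrier's gate wide

ROBOT

A 7-joint arm with a two-finger parallel gripper is mounted at the origin on a cart in front of the work surface, level with it; the furniture and walls round the work are solid. World frame = base frame: x ahead of the robot, y to its left, z up, the work surface at z = 0. Lengths are in m, angles in rad, forces in N, time in s.
With the tool pointing down it reaches from about 0.425 to 0.875 m from the base axis. Payload 4.7 kg.
Tool frame: the origin (TCP) lies at the very end of the fingers, on their centre line; the grasp point (between the pads) lies 19 mm behind it; z points along the fingers, y is the line along which they close (so a half turn about z gives the same grasp; the last joint's range is limited). The gripper opens to 87 mm and grips with 3 to 60 N. Pads are 19 mm wide; open, the fingers measure 117 mm over their backs; the gripper's body (75 mm by 190 mm) begins 51 mm behind the grasp point.
Start: joints at [1.185, 0.321, -0.07, 1.45, 0.023, 1.371, -0.057], TCP at [0.253, -0.599, 0.223] pointing down, gripper open.
Joint ranges: [-2.86, 2.86], [-0.3, 2.09], [-1.38, 1.24], [0.06, 2.45], [-1.56, 4.7], [0.09, 2.05], [-2.69, 2.69]. Speed limits (rad/s): [2.57, 2.57, 3.14, 3.14, 3.14, 3.14, 3.14].

INTERFACE

Orientations are given as a 3x3 rotation matrix whose columns are the frame's x, y, z axes.
In Python, from workcell import readout, get_image, job, models gives the robot as it stands.
- The arm moves only by the tool send_rows, never from a script. Its argument "rows" is one flat list of numbers, 7 for each row, row after row: the opening, from 0 (shut) to 1 (fully open), then the shift along the tool's x, y, z in units of 30 mm (1.0 is 30 mm), then the turn, a rotation vector about the tool's x, y, z in rad. In form: [claw, x, y, z, rx, ry, rz, claw, x, y, z, rx, ry, rz, ...]. A call has 1 to 20 rows; each row shifts and turns the commanded pose from where the row before left it, along the tool's axes as they then stand; what a row does not reach is not made up. A row lasts 1/8 s, in which the tool goes at most 62.5 mm and 10.7 degrees, less where a joint would pass 70% of its speed; a pose out of reach is approached as far as the arm can. A call is refused whole if a number of a shift passes 1 or a number of a turn 0.188, either way. A call with a gripper value outside its range is refused whole. The fingers move at their own pace and stop on an object; "grip_force" is the grip in N (left out, the last holds). Time passes only in rows, so rows that do not move let the fingers close. It gives the time, the measured TCP pose, the force, the opening and the grip force at its end, in the units of the state.
- readout.get_state(): the state, without advancing time (a new reading comes with each control period).
- get_image(name): name is "scene" or "top" or "wrist"; returns a dict with "pixels" (480x640x3 uint8, red, green, blue), "fx", "fy", "cx", "cy" (pixels), "view" (4x4, takes a point from world to camera coordinates); the wrist camera has in their place "hand_eye" (4x4, takes a point from camera to tool coordinates, whose origin is the TCP and whose axes are the flange's). Camera axes: x right, y up, looking along -z (the intrinsics and any distortion apply to the point x, -y, -z); pixel columns grow to the right and rows downward; lengths in m; the calibration is good to about 2 mm. The wrist camera is an equidistant fisheye: a pixel r from the principal point sees the ray r / f radians off the axis. A picture is of the moment at which its call begins: read the wrist's pose just before it. There is no depth.
- job.hand_in(): hands the job in; it is judged then, once.
Trained networks look in the newest picture that a camera, given by its name, has taken for a name from the list of things; names that differ only in an ending like _2 or _b are one class to them, and where a whole thing is asked for, a point or a joint stands for the part that bears it (a point fixed in the world has none). Each returns a list of dicts, best first, with "confidence" (0 to 1); they miss things now and then, are a little off and sometimes report something else, mostly with a low value. They report only what shows in the picture. A call takes as long as a camera call. They do not tell look-alikes from the thing itself.
- models.masks_of(label, camera): "region" (480x640 bool, what is visible of it).
- models.landmark_of(label, camera): "xyz" ([x, y, z] in m, in world coordinates, good to about 4 mm: a listed point, or the origin of a listed thing).
The state is a dict: "time": time; "q": joint angles; "joint_vel": joint speeds; "joint_torque": joint torques, N m; "ee_pos": TCP position; "ee_rot": TCP orientation; "force": force on the tool from outside, world axes, zero at the start; "wrist_torque": the same for the moment, N m; "grip_width": finger opening in m; "finger_force": force on a finger pad.
Only numpy, scipy, OpenCV 4.12 (cv2) and the standard library are available. Lean on these libraries where they do the work, as an engineer would, in place of code of your own. Each camera call takes 0.05 s, during which the arm holds its last target. There are 200 camera calls.

TASK

Finish loading the measuring pallet in the bench carrier: push the loose bronze bush fully down on the one empty spigot and let go of it. Then open the carrier's side gate so that the pallet can be drawn out: squeeze the main catch on the corner post so that the gate springs out on to its safety catch, then squeeze the handle on top of the gate to free that, and swing the gate past its half-open click stop until it stands about square to its closed position or wider. Finish while still holding the gate there by its handle, since its spring pulls it back if let go, and leave the dial gauge and the plug gauge where they lie.

Things in the scene. Friction and masses are not known exactly. Their poses are not given: they have to be found in the camera images.
- bush: the loose bronze bush, a plain round sleeve 30 mm across and 26 mm high with a 16 mm bore, 70 g, standing upright on the worktop to the left of the carrier; origin at the centre of its underside, z up its axis
- empty_spigot: the one spigot of the pallet without a bush: upright steel pin, 13 mm across, 22 mm high, end tapered; origin at its foot on the pallet plate (30 mm above the worktop), where the bush's underside comes to rest; z up. One of three in a row along the carrier's x, pitch 60 mm, 65 mm inside the gate; the two others carry fixed bushes of the same kind. Walls round the pallet: tops at 38 to 44 mm
- carrier: the fixed aluminium carrier, a tray 264 mm (x) by 119 mm (y) with low walls in which the pallet plate lies; origin on the worktop near its middle; x runs along the closed gate from its hinge towards the catch post, -y points out through the gate, z up
- gate_hinge (a point): point on the gate's upright hinge axis, 60 mm above the worktop, at x -105, y -62 mm in the carrier's frame; the dark 40 mm detent disc on top of the hinge reaches 73 mm above the worktop
- gate (a joint): gate angle about its upright hinge, rad: 0 closed (along carrier's +x), grows as the free end swings to the carrier's -y (clockwise from above), stop at 1.75. Plate 185 mm long, top 60 mm up. Main catch drawn: springs out to 0.13, on the safety catch. Damped hinge; its spring closes it, 0.1 N m at 0, 0.4 at 1.6. Click stop: bump, 0.65 to 1.25, about 0.5 N m more; let go beyond, it rests at 1.2
- main_catch (a joint): travel of the main catch's tab towards its fixed lug, m: 0 at rest (bolt in front of the gate's free end), 0.012 fully squeezed; the gate comes free at 0.007; spring 3.6 N at rest, 8.4 N at full travel; it springs back when let go
- main_catch_grip (a point): where to squeeze the main catch, on the post at the gate's free end, 80 mm above the worktop: grey tab and grey fixed lug, one behind the other along the carrier's x, 21 mm wide, 62 to 92 mm above the worktop. Lug's outer face 16 mm from the point to +x; tab's outer face 28 mm to -x at rest, 16 mm fully squeezed (44, then 32 mm over both). 60 mm free between this tab and the gate's trigger
- gate_handle: handle on top of the gate, moving with it: grey fixed grip on the hinge side and sprung grey trigger on the free-end side, one behind the other along the gate, 20 mm wide, 63 to 94 mm above the worktop; origin on the hinge axis at worktop level, x along the gate from the hinge to its free end, -y outwards, z up
- handle_grip (a point): where to squeeze and hold the handle: 117 mm from the hinge axis along the gate, 80 mm above the worktop. Fixed grip's outer face 17 mm from it towards the hinge; trigger's outer face 25 mm from it towards the free end at rest, 13 mm fully squeezed (42, then 30 mm over both)
- safety_catch (a joint): travel of the trigger towards the fixed grip, m: 0 at rest (nose behind a keeper on the catch post that stops the gate at about 0.13 rad), 0.012 fully squeezed; free of the keeper at 0.006; spring 3.6 N at rest, 8.4 N at full travel. Needed only while the gate passes the keeper, 0.1 to 0.25 rad
- plug_gauge: bystander: go / no-go plug gauge, 106 mm long and 17 mm high, lying on the worktop near the bush; origin under its centre
- dial_gauge: bystander: dial gauge lying on its back, 96 x 58 x 24 mm, to the right of the carrier beyond the reach of the gate; origin under its centre
There are look-alikes about, which are no part of the job. What is shaped like the bush but purple or turquoise is not meant.

How it is judged:
On the way, in this order (a step that is already met when the one before it is completed fails the run):
1. the bush is fully down on the empty spigot and let go of (horizontal distance between bush and empty_spigot below 0.003 m and z of bush in the frame of empty_spigot below 0.003 m and angle between bush's own z axis and vertical below 0.1 rad and contact force between bush and the fingers below 0.1 N), for 0.2 s.
2. the main catch has been squeezed and the gate has sprung out on to its safety catch (value of joint gate between 0.08 and 0.2 rad), for 0.1 s.
3. the handle is squeezed, so that the safety catch is clear (value of joint safety_catch above 0.006 m and contact force between gate_handle and the fingers above 1 N and value of joint gate below 0.3 rad).
4. the gate has been swung past its half-open click stop (value of joint gate above 1.3 rad), for 0.1 s.
At the end, for the whole second after the job is handed in: The gate stands at rest at least 1.4 rad (80 degrees) open with the fingers still holding its handle (more than 1 N), and the bush sits on the spigot that was empty, upright, within 3 mm of fully down (value of joint gate above 1.4 rad and velocity of joint gate between -0.1 and 0.1 rad/s and contact force between gate_handle and the fingers above 1 N and horizontal distance between bush and empty_spigot below 0.003 m and z of bush in the frame of empty_spigot below 0.003 m and angle between bush's own z axis and vertical below 0.1 rad); the arm keeps its last pose, push and grip.
It fails at once if the plug gauge is moved by more than 20 mm (distance of plug_gauge from where it was at the start of the episode above 0.02 m).
It fails at once if the dial gauge is moved by more than 20 mm (distance of dial_gauge from where it was at the start of the episode above 0.02 m).
It also fails if it takes over 64 s, if anything falls off the work surface, if the arm or the gripper's body presses on something with over 40 N, if the wrist force passes 120 N, or if a joint passes its speed limit or range.

## Working session

There is one attempt and no reset: what is moved stays moved. The work goes in short steps, Python scripts to look and compute and a tool call to move; the robot and the scene stay as the last step left them, time stands still between calls to the robot, and variables do not carry over. Pictures are saved under pics/ and viewed, at most 10 in all, crops included, and the job is handed in when it is done.

Besides the shell and the picture viewer there is one more tool, called after "Request:" as name(argument=value, ...), one argument or row to a line, values as JSON. send_rows: Moves the arm, as the interface text tells. Its arguments: {"type":"object","properties":{"rows":{"type":"array"},"grip_force":{"type":"number"}},"required":["rows"]}

```bash
mkdir -p pics; cat > h.py <<'E'
import numpy as np, cv2
from workcell import readout, get_image, job, models
def save(name,f,crop=None,scale=1):
    im=get_image(name)
    p=im["pixels"]
    if crop: p=p[crop[1]:crop[3],crop[0]:crop[2]]
    p=cv2.resize(p,None,fx=scale,fy=scale,interpolation=cv2.INTER_CUBIC)
    cv2.imwrite(f,p[:,:,::-1]); return im
def ray(im,u,v):
    V=np.array(im["view"]);R=V[:3,:3];t=V[:3,3]
    d=np.array([(u-im["cx"])/im["fx"],-(v-im["cy"])/im["fy"],-1.])
    return -R.T@t, R.T@d
def at_z(im,u,v,z):
    o,d=ray(im,u,v); return o+d*(z-o[2])/d[2]
def proj(im,p):
    V=np.array(im["view"]);c=V[:3,:3]@np.array(p)+V[:3,3]
    return im["cx"]+im["fx"]*c[0]/-c[2], im["cy"]-im["fy"]*c[1]/-c[2]
E
python3 - <<'E'
from h import *
a=save("top","pics/top0.png"); 
print({k:a[k] for k in a if k!="pixels"})
for l in ["bush","empty_spigot","carrier","gate_hinge","main_catch_grip","handle_grip","plug_gauge","dial_gauge"]:
    print(l,[(np.round(r["xyz"],4).tolist(),round(r["confidence"],2)) for r in models.landmark_of(l,"top")][:4])
b=save("scene","pics/scene0.png")
for l in ["bush","empty_spigot","carrier","gate_hinge","main_catch_grip","handle_grip"]:
    print(l,[(np.round(r["xyz"],4).tolist(),round(r["confidence"],2)) for r in models.landmark_of(l,"scene")][:4])
s=readout.get_state();print(s)
E
```

```text
{'fx': 602.777482369271, 'fy': 602.777482369271, 'cx': 312.5297836289433, 'cy': 248.3457276006617, 'view': array([[ 0.00336041, -0.99970442,  0.02407846, -0.07993737],
       [ 0.99138528,  0.00648326,  0.13081738, -0.54715357],
       [-0.13093482,  0.02343143,  0.99111404, -1.25423847],
       [ 0.        ,  0.        ,  0.        ,  1.        ]])}
bush [([0.4999, 0.2503, -0.0014], 0.71), ([0.4498, 0.3036, -0.0014], 0.66), ([0.4334, 0.2409, 0.0019], 0.42)]
empty_spigot [([0.6066, -0.0006, 0.0283], 0.6), ([0.5012, 0.2486, -0.0011], 0.46)]
carrier [([0.5511, -0.0051, 0.0004], 0.62)]
gate_hinge [([0.4481, -0.0702, 0.0612], 0.95)]
main_catch_grip [([0.677, -0.0657, 0.0826], 0.63)]
handle_grip [([0.5666, -0.0645, 0.0766], 0.8)]
plug_gauge [([0.3736, 0.2227, -0.0001], 0.7), ([0.6456, -0.3979, -0.0001], 0.39)]
dial_gauge [([0.6463, -0.4017, 0.0026], 0.89), ([0.6753, -0.0666, 0.0834], 0.18)]
bush [([0.4435, 0.3017, -0.0014], 0.9), ([0.4342, 0.2404, -0.0018], 0.72), ([0.4994, 0.2527, -0.002], 0.64)]
empty_spigot []
carrier [([0.5495, -0.0096, -0.0004], 0.82)]
gate_hinge [([0.4476, -0.0711, 
[... 267 characters left out ...]
149208e-03,  1.97786314e-03,  1.20761095e-03, -1.43832479e-06,
       -1.14624755e-03,  1.34351967e-03, -4.39315425e-04]), 'joint_torque': array([ 5.02876374e-04, -4.91033542e+01, -4.02480075e-01, -3.12746608e+01,
       -6.37050765e-02,  3.35421134e-02,  2.92121706e-05]), 'ee_pos': array([ 0.25297829, -0.59876183,  0.22260445]), 'ee_rot': array([[ 9.21153506e-01,  3.89199459e-01,  1.45213222e-05],
       [ 3.89199459e-01, -9.21153502e-01, -7.84322020e-05],
       [-1.71494038e-05,  7.78997886e-05, -9.99999997e-01]]), 'force': array([-0.09572508,  0.85267473,  0.36919625]), 'wrist_torque': array([-0.00599113, -0.02528364, -0.00212374]), 'finger_force': 0.0, 'grip_width': 0.08668507766020393}
```

View pics/top0.png

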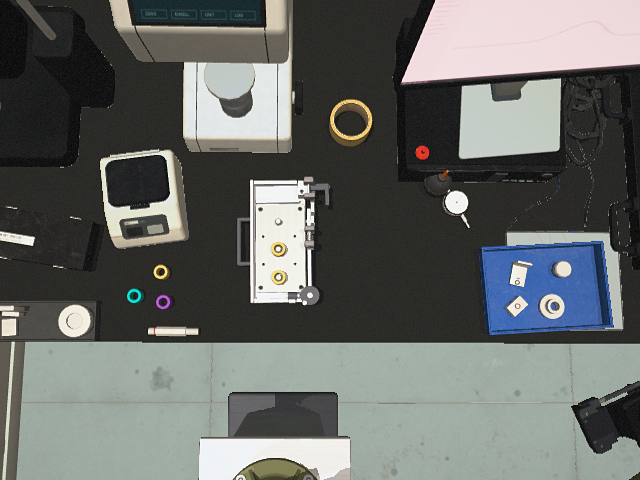

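View pics/scene0.png

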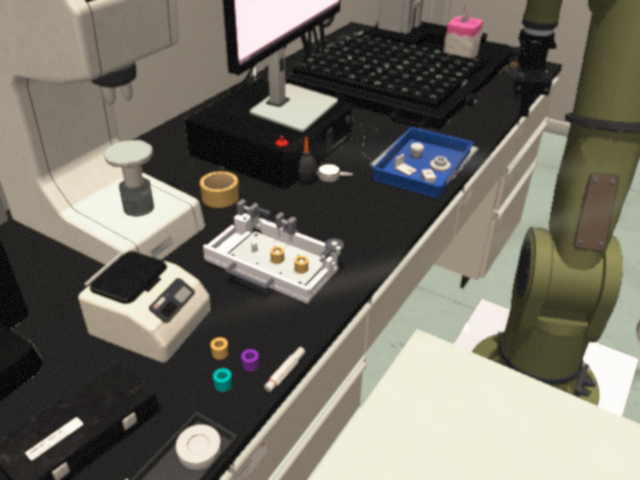

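Top view: the bush candidates are gold (162,271), purple (164,301) and turquoise (135,296). I choose gold. The empty spigot is at (278,222), the hinge disc at (310,295), the handle near (310,232) and the catch near (315,190). Next I'll take precise measurements and one close crop.

```bash
python3 - <<'E'
from h import *
im=get_image("top");p=im["pixels"]
c=np.vstack([cv2.resize(p[170:315,235:335],None,fx=4,fy=4,interpolation=cv2.INTER_CUBIC)])
c2=cv2.resize(p[255:345,125:205],None,fx=4,fy=4,interpolation=cv2.INTER_CUBIC)
c2=np.vstack([c2,np.zeros((c.shape[0]-c2.shape[0],c2.shape[1],3),np.uint8)])
cv2.imwrite("pics/crop.png",np.hstack([c,c2])[:,:,::-1])
hsv=cv2.cvtColor(p,cv2.COLOR_RGB2HSV)
m=((hsv[...,0]>12)&(hsv[...,0]<32)&(hsv[...,1]>110)&(hsv[...,2]>90)).astype(np.uint8)
n,l,st,ce=cv2.connectedComponentsWithStats(m)
for i in range(1,n):
    if st[i,4]>60 and 150<st[i,1]<300:
        x,y,w,h=st[i,:4]
        cs,_=cv2.findContours((l==i).astype(np.uint8),cv2.RETR_EXTERNAL,cv2.CHAIN_APPROX_NONE)
        (ex,ey),r=cv2.minEnclosingCircle(cs[0])
        print(st[i],ce[i].round(1),(round(ex,1),round(ey,1),round(r,1)),"z.026",at_z(im,ex,ey,.026).round(4),"z.056",at_z(im,ex,ey,.056).round(4), "z.043",at_z(im,ex,ey,.043).round(4))
print(at_z(im,278,222,.052))
E
```

```text
[271 242  14  14 103] [277.9 248.6] (277.8, 248.6, 7.0) z.026 [ 0.5478 -0.0026  0.026 ] z.056 [ 0.5439 -0.0036  0.056 ] z.043 [ 0.5456 -0.0032  0.043 ]
[153 264  17  15 142] [160.8 271.5] (161.0, 271.9, 8.1) z.026 [0.4962 0.2461 0.026 ] z.056 [0.4935 0.2393 0.056 ] z.043 [0.4947 0.2422 0.043 ]
[272 270  14  14 102] [278.3 277. ] (278.4, 276.9, 7.1) z.026 [ 0.4867 -0.0045  0.026 ] z.056 [ 0.4842 -0.0054  0.056 ] z.043 [ 0.4853 -0.005   0.043 ]
[ 0.60156716 -0.00325225  0.052     ]
```

View pics/crop.png

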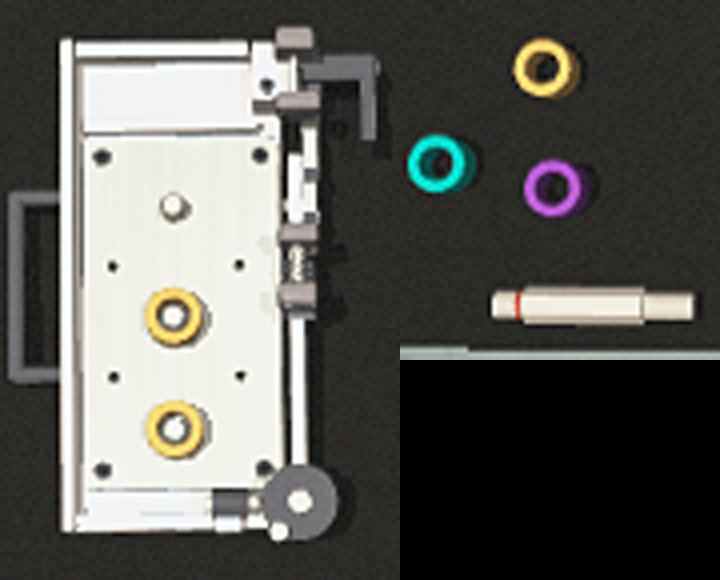

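The crop confirms that gold is the bush: its ring is at top-view (160.5,271.7), with purple and turquoise separate. The pin is bare at (278,222). Spigot spacing comes out at 59.7 mm, which matches the 60 mm pitch. Moving now.

Request:
send_rows(
  rows=[1, 1, 0, 0, 0, 0, 0.133, 1, 1, 0, 0, 0, 0, 0.133, 1, 1, 0, 0, 0, 0, 0.134, 1, 1, -1, 0, 0, 0, 0, 1, 1, -1, 0, 0, 0, 0, 1, 1, -1, 0, 0, 0, 0, 1, 1, -1, 0, 0, 0, 0, 1, 1, -1, 0, 0, 0, 0, 1, 0, -1, 0, 0, 0, 0, 1, 0, -1, 0, 0, 0, 0, 1, 0, -1, 0, 0, 0, 0, 1, 0, -1, 0, 0, 0, 0, 1, 0, -1, 0, 0, 0, 0, 1, 0, -1, 0, 0, 0, 0, 1, 0, -1, 0, 0, 0, 0, 1, 0, -1, 0, 0, 0, 0, 1, 0, -1, 0, 0, 0, 0, 1, 0, -1, 0, 0, 0, 0, 1, 0, -1, 0, 0, 0, 0],
)

```text
time: 3.22
ee_pos: [0.4894, -0.0942, 0.2228]
ee_rot: [[1.0, -0.0, 0.0], [-0.0, -1.0, -0.0], [0.0, 0.0, -1.0]]
force: [-0.6, -0.4, -0.1]
grip_width: 0.0868
finger_force: 0.0
```

Request:
send_rows(
  rows=[1, 0.93, -0.75, 0, 0, 0, 0, 1, 0.93, -0.75, 0, 0, 0, 0, 1, 0.93, -0.75, 0.5, 0, 0, 0, 1, 0.93, -0.75, 0.5, 0, 0, 0, 1, 0, 0, 0, 0, 0, 0, 1, 0, 0, 0, 0, 0, 0],
)

```text
time: 3.98
ee_pos: [0.6007, -0.0059, 0.1926]
ee_rot: [[1.0, -0.001, -0.001], [-0.001, -1.0, -0.001], [-0.001, 0.001, -1.0]]
force: [-0.8, -0.1, -0.8]
grip_width: 0.0873
finger_force: 0.0
```

```bash
cat >> h.py <<'E'
def wpix(im,s,u,v):
    "fisheye pixel -> world ray"
    x=(u-im["cx"]);y=(v-im["cy"]);r=np.hypot(x,y)+1e-9;t=r/im["fx"]
    d=np.array([np.sin(t)*x/r,-np.sin(t)*y/r,-np.cos(t)])
    H=np.array(im["hand_eye"]);R=np.array(s["ee_rot"])
    return np.array(s["ee_pos"])+R@H[:3,3], R@H[:3,:3]@d
def w_at(im,s,u,v,z):
    o,d=wpix(im,s,u,v); return o+d*(z-o[2])/d[2]
def wproj(im,s,p):
    H=np.array(im["hand_eye"]);R=np.array(s["ee_rot"])
    c=H[:3,:3].T@(R.T@(np.array(p)-s["ee_pos"])-H[:3,3])
    t=np.arctan2(np.hypot(c[0],c[1]),-c[2]);a=np.hypot(c[0],c[1])
    return im["cx"]+im["fx"]*t*c[0]/a, im["cy"]-im["fx"]*t*c[1]/a
def gold(im):
    hsv=cv2.cvtColor(im["pixels"],cv2.COLOR_RGB2HSV)
    m=((hsv[...,0]>12)&(hsv[...,0]<32)&(hsv[...,1]>110)&(hsv[...,2]>90)).astype(np.uint8)
    cs,_=cv2.findContours(m,cv2.RETR_EXTERNAL,cv2.CHAIN_APPROX_NONE)
    out=[]
    for c in cs:
        if cv2.contourArea(c)>150:
            out.append((cv2.minEnclosingCircle(c),m))
    return out
E
python3 - <<'E'
from h import *
s=readout.get_state()
im=save("wrist","pics/w1.png")
print(s["ee_pos"],{k:im[k] for k in im if k!="pixels"})
for l in ["empty_spigot","gate_hinge","main_catch_grip","handle_grip","carrier"]:
    print(l,[(np.round(r["xyz"],4).tolist(),round(r["confidence"],2)) for r in models.landmark_of(l,"wrist")][:3])
for (c,r),m in gold(im): print(c,r,w_at(im,s,*c,.056).round(4))
print(wproj(im,s,[.6025,-.0025,.052]))
E
```

```text
[ 0.60069265 -0.00588978  0.19260673] {'fx': 371.64829954431775, 'fy': 371.64829954431775, 'cx': 317.7147610092848, 'cy': 248.3822376345152, 'hand_eye': array([[-2.69032663e-04,  9.56809559e-01,  2.90715317e-01,
         7.95549347e-02],
       [ 9.99999661e-01,  4.83503611e-04, -6.65903355e-04,
         8.57374077e-04],
       [-7.77704601e-04,  2.90715039e-01, -9.56809365e-01,
        -1.62134523e-01],
       [ 0.00000000e+00,  0.00000000e+00,  0.00000000e+00,
         1.00000000e+00]])}
empty_spigot []
gate_hinge [([0.4479, -0.0738, 0.059], 0.9)]
main_catch_grip [([0.6792, -0.0663, 0.0814], 0.65)]
handle_grip [([0.566, -0.0664, 0.0783], 0.83)]
carrier [([0.5524, -0.0078, 0.0032], 0.65), ([0.5695, -0.067, 0.0808], 0.54)]
(438.0, 392.0) 149.4825439453125 [ 0.4307 -0.1339  0.056 ]
(500.5, 346.5) 24.6273193359375 [ 0.4832 -0.1959  0.056 ]
(134.5, 346.0199890136719) 25.02510643005371 [0.4844 0.182  0.056 ]
(315.1822509765625, 292.9205627441406) 16.354299545288086 [ 0.5486 -0.0048  0.056 ]
(481.0, 1.5) 51.022151947021484 [ 0.8103 -0.1471  0.056 ]
(np.float64(312.2981210817441), np.float64(232.10582195939165))
```

View pics/w1.png

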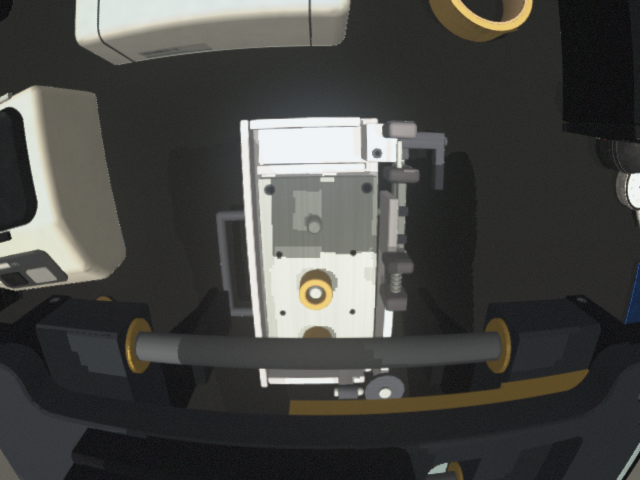

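The wrist view shows the bare pin at about (314,225) and the middle fixed bush at about (315,293). The two cameras disagree by about 4 mm, so I'll work differentially: view the loose bush from the same relative pose as the fixed one.

Request:
send_rows(
  rows=[1, -0.177, -0.926, 0, 0, 0, 0, 1, -0.177, -0.926, 0, 0, 0, 0, 1, -0.177, -0.926, 0, 0, 0, 0, 1, -0.177, -0.926, 0, 0, 0, 0, 1, -0.177, -0.926, 0.2, 0, 0, 0, 1, -0.177, -0.926, 0.2, 0, 0, 0, 1, -0.177, -0.926, 0.2, 0, 0, 0, 1, -0.177, -0.926, 0.2, 0, 0, 0, 1, -0.177, -0.926, 0.2, 0, 0, 0, 1, 0, 0, 0, 0, 0, 0, 1, 0, 0, 0, 0, 0, 0],
)

```text
time: 5.65
ee_pos: [0.5538, 0.2435, 0.1628]
ee_rot: [[1.0, -0.001, 0.001], [-0.001, -1.0, -0.001], [0.001, 0.001, -1.0]]
force: [1.0, -0.4, -0.8]
grip_width: 0.087
finger_force: 0.0
```

```bash
python3 - <<'E'
from h import *
s=readout.get_state()
im=save("wrist","pics/w2.png")
print(s["ee_pos"],s["ee_rot"].round(4))
for (c,r),m in gold(im): print(c,r,w_at(im,s,*c,.026).round(4))
E
```

```text
[0.55380878 0.24347819 0.16276992] [[ 1.0e+00 -1.3e-03  7.0e-04]
 [-1.3e-03 -1.0e+00 -1.1e-03]
 [ 7.0e-04  1.1e-03 -1.0e+00]]
(438.5, 391.5) 150.04843139648438 [0.3846 0.1151 0.026 ]
(499.5, 345.558837890625) 25.563798904418945 [0.4375 0.055  0.026 ]
(135.0, 345.5294189453125) 25.549081802368164 [0.4385 0.4306 0.026 ]
(312.5, 290.92498779296875) 20.230154037475586 [0.5038 0.2469 0.026 ]
(576.7289428710938, 249.45782470703125) 18.629480361938477 [ 0.5409 -0.0199  0.026 ]
(635.5, 15.0) 15.403021812438965 [ 0.804  -0.0997  0.026 ]
```

View pics/w2.png

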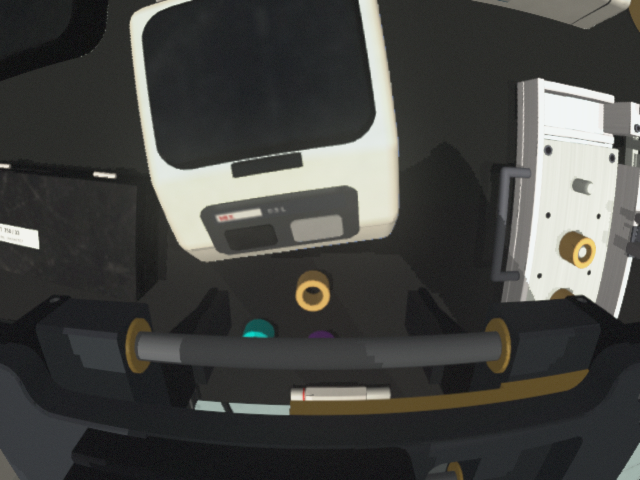

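The loose bush is at (313,292) here, and its lit side inflates the mask. I'll compare the top rings side by side.

```bash
python3 - <<'E'
import cv2,numpy as np
a,b=[cv2.resize(cv2.imread(f"pics/{n}.png")[262:322,284:344],None,fx=6.5,fy=6.5,interpolation=cv2.INTER_CUBIC) for n in ("w1","w2")]
for i in (a,b):
    for k in range(0,60,10):
        cv2.line(i,(int(k*6.5),0),(int(k*6.5),389),(0,90,0),1);cv2.line(i,(0,int(k*6.5)),(389,int(k*6.5)),(0,90,0),1)
cv2.imwrite("pics/cmp.png",np.hstack([a,b]))
E
```

```text
(no output)
```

View pics/cmp.png

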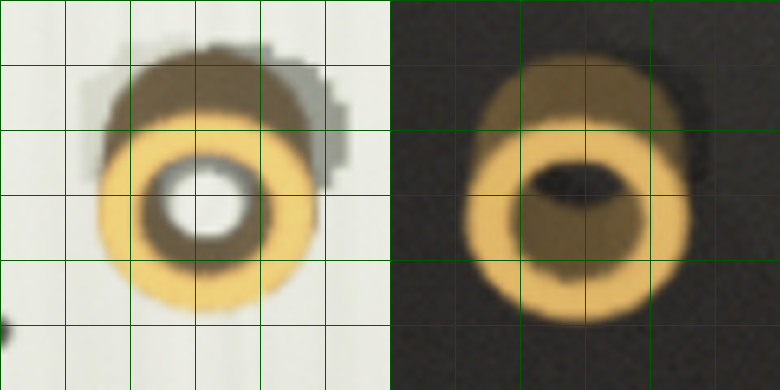

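```bash
python3 - <<'E'
from h import *
im=get_image("wrist")
s1=dict(ee_pos=np.array([.60069,-.00589,.19261]),ee_rot=np.array([[1,-.001,-.001],[-.001,-1,-.001],[-.001,.001,-1]]))
s2=dict(ee_pos=np.array([.55381,.24348,.16277]),ee_rot=np.array([[1,-.0013,.0007],[-.0013,-1,-.0011],[.0007,.0011,-1]]))
f=w_at(im,s1,315.92,294.54,.056);l=w_at(im,s2,312.77,295.85,.026)
print("fixed",f,"loose",l,"spigot",f+[.05998,.0017,0], readout.get_state()["ee_pos"])
print(np.array(proj(get_image("top"),[l[0],l[1],.026])))
E
```

```text
fixed [ 0.54697312 -0.00545274  0.056     ] loose [0.49903512 0.2466944  0.026     ] spigot [ 0.60695312 -0.00375274  0.056     ] [0.55410263 0.24298873 0.16280284]
[160.78324403 270.53606162]
```

Request:
send_rows(
  rows=[1, -0.93, -0.06, 0, 0, 0, 0, 1, -0.92, -0.06, 0, 0, 0, 0, 1, 0, 0, 0.9, 0, 0, 0, 1, 0, 0, 0.9, 0, 0, 0, 1, 0, 0, 0.9, 0, 0, 0, 1, 0, 0, 0.9, 0, 0, 0, 1, 0, 0, 0.8, 0, 0, 0, 1, 0, 0, 0.6, 0, 0, 0, 1, 0, 0, 0, 0, 0, 0, 1, 0, 0, 0, 0, 0, 0],
)

```text
time: 7.05
ee_pos: [0.4985, 0.2486, 0.0134]
ee_rot: [[1.0, -0.0, 0.001], [-0.0, -1.0, 0.001], [0.001, -0.001, -1.0]]
force: [-0.1, 0.4, 0.6]
grip_width: 0.087
finger_force: 0.0
```

Request:
send_rows(
  rows=[0, 0, 0.05, 0.06, 0, 0, 0, 0, 0, 0, 0, 0, 0, 0, 0, 0, 0, 0, 0, 0, 0, 0, 0, 0, 0, 0, 0, 0, 0, 0, 0, 0, 0, 0, 0, 0, 0, 0, 0, 0, 0, 0],
  grip_force=20,
)

```text
time: 7.8
ee_pos: [0.4977, 0.2469, 0.0107]
ee_rot: [[1.0, -0.0, -0.0], [-0.0, -1.0, -0.0], [-0.0, 0.0, -1.0]]
force: [-1.0, 0.2, 0.1]
grip_width: 0.0353
finger_force: 0.0
```

Request:
send_rows(
  rows=[0, 0, 0, 0, 0, 0, 0, 0, 0, 0, 0, 0, 0, 0, 0, 0, 0, 0, 0, 0, 0],
)

```text
time: 8.18
ee_pos: [0.4978, 0.247, 0.0107]
ee_rot: [[1.0, -0.0, -0.0], [-0.0, -1.0, 0.0], [-0.0, -0.0, -1.0]]
force: [-0.0, 0.5, -0.0]
grip_width: 0.029
finger_force: 20.0
```

Request:
send_rows(
  rows=[0, 0, 0, -0.9, 0, 0, 0, 0, 0, 0, -0.9, 0, 0, 0, 0, 0, 0, -0.9, 0, 0, 0, 0, 0, 1, 0, 0, 0, 0, 0, 0, 1, 0, 0, 0, 0, 0, 0, 1, 0, 0, 0, 0, 0, 0, 1, 0, 0, 0, 0, 0, 0.72, 0.87, 0, 0, 0, 0, 0, 0.72, 0.87, 0, 0, 0, 0, 0, 0.72, 0.87, 0, 0, 0, 0, 0, 0.72, 0.87, 0, 0, 0, 0, 0, 0.72, 0.87, 0, 0, 0, 0, 0, 0, 0, 0, 0, 0, 0, 0, 0, 0, 0, 0, 0, 0, 0, 0, 0, 0, 0, 0, 0],
)

```text
time: 10.05
ee_pos: [0.6051, -0.0021, 0.0917]
ee_rot: [[1.0, 0.002, -0.0], [0.002, -1.0, 0.0], [-0.0, -0.0, -1.0]]
force: [-0.4, 0.1, -0.3]
grip_width: 0.0289
finger_force: 20.0
```

```bash
python3 - <<'E'
from h import *
s=readout.get_state()
im=save("wrist","pics/w3.png"); print(s["ee_pos"],s["ee_rot"].round(4),wproj(im,s,[.60695,-.00375,.052]))
p=im["pixels"][150:330,220:420]; cv2.imwrite("pics/w3c.png",cv2.resize(p,None,fx=3.3,fy=3.3,interpolation=cv2.INTER_CUBIC)[:,:,::-1])
E
```

```text
[ 0.60506726 -0.00210675  0.091707  ] [[ 1.0e+00  1.9e-03 -4.0e-04]
 [ 1.9e-03 -1.0e+00  4.0e-04]
 [-4.0e-04 -4.0e-04 -1.0e+00]] (np.float64(318.8653670656741), np.float64(275.25421588330533))
```

View pics/w3c.png

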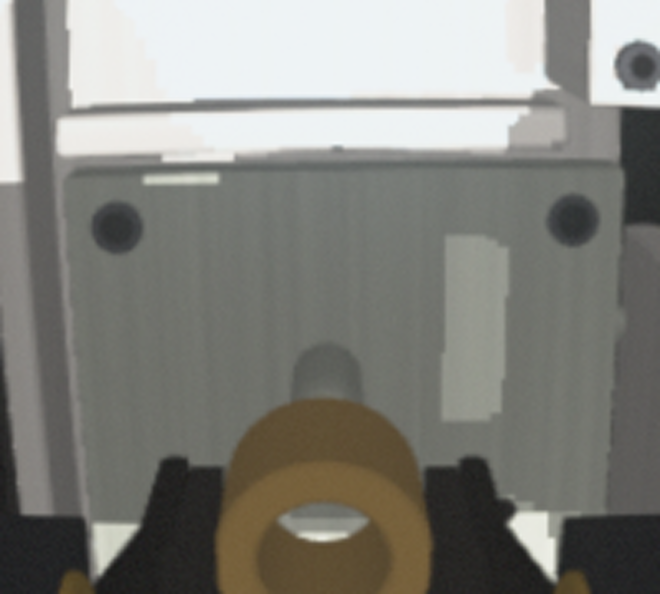

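The bush (centre 324,540 in the crop) sits in front of the pin, whose foot is at (327,343–400). The two are nearly in line; now checking numerically.

```bash
python3 - <<'E'
from h import *
s=readout.get_state(); im=get_image("wrist"); s=dict(s); P=s["ee_pos"]; print(P)
for z in (.03,.031): print("foot back edge world", w_at(im,s,319.1,150+343/3.3,z), "-> centre x minus .0065")
# bush top ring (z = P.z+.0153): left/right edges, back edge of ring and hole
zt=P[2]+.0153
for n,(u,v) in dict(back=(324,461),left=(217,545),right=(431,545),holeback=(324,499)).items(): print(n,w_at(im,s,220+u/3.3,150+v/3.3,zt)-P)
E
```

```text
[ 0.6051661  -0.0022611   0.09181298]
foot back edge world [ 0.61299114 -0.00412403  0.03      ] -> centre x minus .0065
foot back edge world [ 0.6133116  -0.00411902  0.031     ] -> centre x minus .0065
back [ 0.01641243 -0.00112715  0.0153    ]
left [0.00401387 0.01321002 0.0153    ]
right [ 0.00404368 -0.01551884  0.0153    ]
holeback [ 0.01094651 -0.00113799  0.0153    ]
```

Request:
send_rows(
  rows=[0, 0.01, 0.035, 0.5, 0, 0, 0, 0, 0, 0, 0.4, 0, 0, 0, 0, 0, 0, 0.2, 0, 0, 0, 0, 0, 0, 0.2, 0, 0, 0, 0, 0, 0, 0, 0, 0, 0],
)

```text
time: 10.78
ee_pos: [0.6056, -0.0046, 0.0521]
ee_rot: [[1.0, -0.0, -0.001], [-0.0, -1.0, 0.0], [-0.001, -0.0, -1.0]]
force: [-0.5, 0.0, -1.4]
grip_width: 0.0294
finger_force: 20.0
```

Request:
send_rows(
  rows=[0, 0, 0, 0.15, 0, 0, 0, 0, 0, 0, 0.15, 0, 0, 0, 0, 0, 0, 0.12, 0, 0, 0, 0, 0, 0, 0, 0, 0, 0],
)

```text
time: 11.28
ee_pos: [0.6061, -0.0045, 0.0406]
ee_rot: [[1.0, -0.0, 0.0], [-0.0, -1.0, -0.0], [0.0, 0.0, -1.0]]
force: [-2.3, 0.8, 4.1]
grip_width: 0.029
finger_force: 20.0
```

Request:
send_rows(
  rows=[0, 0, 0, 0.06, 0, 0, 0, 0.55, 0, 0, 0, 0, 0, 0, 0.55, 0, 0, 0, 0, 0, 0, 0.55, 0, 0, 0, 0, 0, 0, 0.55, 0, 0, 0, 0, 0, 0],
)

```text
time: 11.9
ee_pos: [0.6059, -0.0048, 0.038]
ee_rot: [[1.0, -0.0, -0.0], [-0.0, -1.0, -0.0], [-0.0, 0.0, -1.0]]
force: [0.6, 0.5, 0.2]
grip_width: 0.0475
finger_force: 0.0
```

Request:
send_rows(
  rows=[0.55, 0, 0, -0.6, 0, 0, 0, 0.55, 0, 0, -1, 0, 0, 0, 1, 0, 0, -1, 0, 0, 0, 1, 0, 0, -1, 0, 0, 0, 1, 0, 0, -1, 0, 0, 0, 1, 0, 0, 0, 0, 0, 0],
)

```text
time: 12.65
ee_pos: [0.6082, -0.0043, 0.1806]
ee_rot: [[1.0, -0.0, 0.007], [-0.0, -1.0, -0.001], [0.007, 0.001, -1.0]]
force: [-0.1, 0.9, -0.8]
grip_width: 0.08
finger_force: 0.0
```

```bash
python3 - <<'E'
from h import *
s=readout.get_state();im=save("wrist","pics/w4.png")
print(s["ee_pos"],s["ee_rot"].round(4))
for l in ["bush","main_catch_grip","handle_grip","gate_hinge"]:
    print(l,[(np.round(r["xyz"],4).tolist(),round(r["confidence"],2)) for r in models.landmark_of(l,"wrist")][:3])
p=im["pixels"][120:360,180:480]; cv2.imwrite("pics/w4c.png",cv2.resize(p,None,fx=2.5,fy=2.5,interpolation=cv2.INTER_CUBIC)[:,:,::-1])
E
```

```text
[ 0.60815161 -0.00434519  0.18058221] [[ 1.e+00 -1.e-04  7.e-03]
 [-1.e-04 -1.e+00 -5.e-04]
 [ 7.e-03  5.e-04 -1.e+00]]
bush [([0.6094, -0.0021, 0.0284], 0.71), ([0.6479, -0.3991, 0.0003], 0.53)]
main_catch_grip [([0.679, -0.0663, 0.0822], 0.84)]
handle_grip [([0.5658, -0.0692, 0.0809], 0.68)]
gate_hinge [([0.4472, -0.0753, 0.0591], 0.86)]
```

View pics/w4c.png

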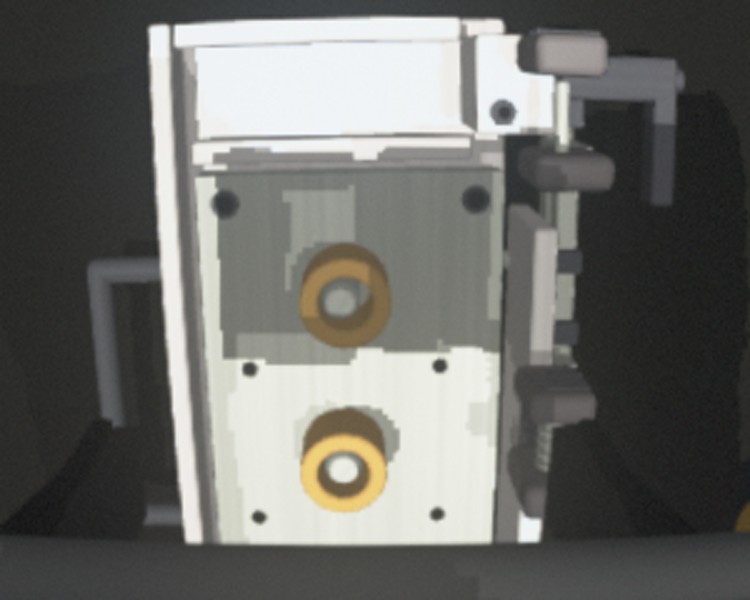

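The bush sits fully down on the spigot and looks like its neighbour at (343,470). The lug is at crop (565,52), the tab at (566,168), the trigger at (555,395) and the fixed grip at (535,490).

```bash
python3 - <<'E'
from h import *
s=readout.get_state();im=get_image("wrist");print(s["q"].round(3),s["ee_pos"])
f=lambda u,v,z:w_at(im,s,180+u/2.5,120+v/2.5,z).round(4)
print("lug outer",f(565,33,.092),"tab outer",f(566,190,.092),f(566,148,.092),"tab left/right",f(522,165,.092),f(612,165,.092))
print("bush",f(345,303,.056),"trigger far",f(555,366,.094),"fixed",f(530,515,.094))
print("keeper",f(655,205,.06),f(655,205,.09))
E
```

```text
[ 0.357  0.289 -0.471  1.616  0.136  1.271 -1.709] [ 0.60521477 -0.0047183   0.17519102]
lug outer [ 0.6897 -0.0642  0.092 ] tab outer [ 0.6472 -0.0659  0.092 ] [ 0.6587 -0.0654  0.092 ] tab left/right [ 0.6537 -0.0534  0.092 ] [ 0.6544 -0.0786  0.092 ]
bush [ 0.6049 -0.006   0.056 ] trigger far [ 0.5973 -0.0654  0.094 ] fixed [ 0.5495 -0.0617  0.094 ]
keeper [ 0.6382 -0.1032  0.06  ] [ 0.6433 -0.0926  0.09  ]
```

Request:
send_rows(
  rows=[1, 0, 0, 0, 0, 0, 0.1745, 1, 0, 0, 0, 0, 0, 0.1745, 1, 0, 0, 0, 0, 0, 0.1745, 1, 0, 0, 0, 0, 0, 0.1745, 1, 0, 0, 0, 0, 0, 0.1745, 1, 0, 0, 0, 0, 0, 0.1745, 1, 0, 0, 0, 0, 0, 0.1745, 1, 0, 0, 0, 0, 0, 0.1745, 1, 0, 0, 0, 0, 0, 0.1745, 1, 0.68, -0.81, 0.3, 0, 0, 0, 1, 0.68, -0.81, 0.6, 0, 0, 0, 1, 0.68, -0.81, 0.6, 0, 0, 0, 1, 0, 0, 0, 0, 0, 0, 1, 0, 0, 0, 0, 0, 0],
)

```text
time: 14.7
ee_pos: [0.6812, -0.0435, 0.0938]
ee_rot: [[0.308, -0.949, -0.068], [-0.951, -0.309, 0.011], [-0.031, 0.061, -0.998]]
force: [-0.1, 0.2, -0.2]
grip_width: 0.0871
finger_force: 0.0
```

```bash
python3 - <<'E'
from h import *
s=readout.get_state();im=save("wrist","pics/w5.png")
print(s["q"].round(3),s["ee_pos"],s["ee_rot"].round(4))
for l in ["main_catch_grip","handle_grip","gate_hinge"]:
    print(l,[(np.round(r["xyz"],4).tolist(),round(r["confidence"],2)) for r in models.landmark_of(l,"wrist")][:3])
E
```

```text
[-0.4    0.584  0.614  1.458 -0.339  1.278 -2.57 ] [ 0.68115237 -0.04347916  0.09380684] [[ 0.3079 -0.949  -0.0679]
 [-0.9509 -0.3093  0.0107]
 [-0.0312  0.0613 -0.9976]]
main_catch_grip [([0.6796, -0.0651, 0.0833], 0.8)]
handle_grip [([0.5662, -0.0672, 0.0787], 0.57)]
gate_hinge [([0.4476, -0.0755, 0.0627], 0.83)]
```

View pics/w5.png

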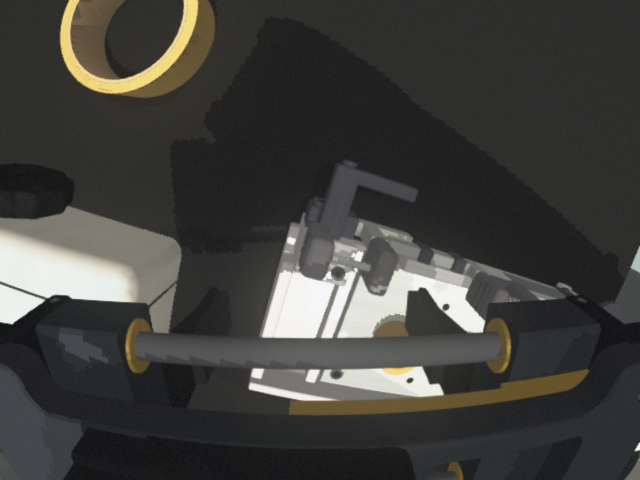

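That hit joint 7's range (q7 = -2.57), so the half-turned grasp (tool x to +y) is the right one. I'll rise and turn the other way. The picture shows the catch at (345,255), clear of the fingers.

Request:
send_rows(
  rows=[1, 0, 0, -1, 0, 0, 0, 1, 0, 0, -1, 0, 0, 0, 1, 0, 0, -0.5, 0, 0, 0, 1, 0, 0, 0, 0, 0, -0.18, 1, 0, 0, 0, 0, 0, -0.18, 1, 0, 0, 0, 0, 0, -0.18, 1, 0, 0, 0, 0, 0, -0.18, 1, 0, 0, 0, 0, 0, -0.18, 1, 0, 0, 0, 0, 0, -0.18, 1, 0, 0, 0, 0, 0, -0.18, 1, 0, 0, 0, 0, 0, -0.18, 1, 0, 0, 0, 0, 0, -0.18, 1, 0, 0, 0, 0, 0, -0.18, 1, 0, 0, 0, 0, 0, -0.18, 1, 0, 0, 0, 0, 0, -0.18, 1, 0, 0, 0, 0, 0, -0.18, 1, 0, 0, 0, 0, 0, -0.18, 1, 0, 0, 0, 0, 0, -0.18, 1, 0, 0, 0, 0, 0, 0],
)

```text
time: 17.27
ee_pos: [0.6864, -0.0442, 0.1689]
ee_rot: [[0.129, 0.989, -0.067], [0.992, -0.128, 0.011], [0.002, -0.068, -0.998]]
force: [-0.9, 0.1, -0.2]
grip_width: 0.0869
finger_force: 0.0
```

```bash
cat >> h.py <<'E'
from scipy.spatial.transform import Rotation as Ro
def need(p,yaw):
    s=readout.get_state();R=s["ee_rot"]
    c,n=np.cos(yaw),np.sin(yaw)
    T=np.array([[c,n,0],[n,-c,0],[0,0,-1]])
    print("q",s["q"].round(3),"pos",s["ee_pos"].round(4),"grip",round(s["grip_width"],4),"F",s["force"].round(1))
    print("units",(R.T@(np.array(p)-s["ee_pos"])/.03).round(3),"after-turn units",(T.T@(np.array(p)-s["ee_pos"])/.03).round(3),"rotvec",Ro.from_matrix(R.T@T).as_rotvec().round(4))
E
python3 - <<'E'
from h import *
need([.678,-.066,.12],np.pi/2+.028)
E
```

```text
q [-0.075  0.48   0.15   1.349 -0.078  1.385 -0.051] pos [ 0.6864 -0.0442  0.1689] grip 0.0869 F [-0.9  0.1 -0.2]
units [-0.759 -0.074  1.637] after-turn units [-0.717 -0.301  1.63 ] rotvec [-0.0675 -0.0077 -0.1571]
```

Request:
send_rows(
  rows=[1, 0, 0, 0, -0.0675, -0.0077, -0.157, 1, -0.36, -0.15, 0.2, 0, 0, 0, 1, -0.36, -0.15, 0.4, 0, 0, 0, 1, 0, 0, 0.6, 0, 0, 0, 1, 0, 0, 0, 0, 0, 0, 1, 0, 0, 0, 0, 0, 0],
)

```text
time: 18.02
ee_pos: [0.6787, -0.0656, 0.1326]
ee_rot: [[-0.03, 1.0, -0.0], [1.0, 0.03, 0.0], [0.0, -0.0, -1.0]]
force: [0.3, -0.7, -0.1]
grip_width: 0.0874
finger_force: 0.0
```

```bash
python3 - <<'E'
from h import *
get_image("wrist"); 
for l in ["main_catch_grip","handle_grip","gate_hinge"]:
    print(l,[(np.round(r["xyz"],4).tolist(),round(r["confidence"],2)) for r in models.landmark_of(l,"wrist")][:3])
need([.678,-.066,.066],np.pi/2+.028)
E
```

```text
main_catch_grip [([0.6775, -0.0659, 0.0814], 0.57)]
handle_grip [([0.5671, -0.0673, 0.078], 0.86)]
gate_hinge [([0.4451, -0.0734, 0.0601], 0.57)]
q [-0.04   0.436  0.13   1.48  -0.058  1.228  0.128] pos [ 0.679  -0.0659  0.1336] grip 0.0868 F [ 0.  -0.5  1.2]
units [-2.000e-03 -3.600e-02  2.254e+00] after-turn units [-0.003 -0.033  2.254] rotvec [0.0015 0.0003 0.0021]
```

Request:
send_rows(
  rows=[1, 0, -0.03, 0.7, 0, 0, 0, 1, 0, 0, 0.7, 0, 0, 0, 1, 0, 0, 0.5, 0, 0, 0, 1, 0, 0, 0.35, 0, 0, 0, 1, 0, 0, 0, 0, 0, 0],
)

```text
time: 18.85
ee_pos: [0.677, -0.0662, 0.0644]
ee_rot: [[-0.03, 1.0, -0.001], [1.0, 0.03, -0.0], [-0.0, -0.001, -1.0]]
force: [0.6, -0.0, 0.6]
grip_width: 0.087
finger_force: 0.0
```

Request:
send_rows(
  rows=[0.2, 0, 0, 0, 0, 0, 0, 0.2, 0, 0, 0, 0, 0, 0, 0.2, 0, 0, 0, 0, 0, 0, 0.2, 0, 0, 0, 0, 0, 0, 0.2, 0, 0, 0, 0, 0, 0, 0.2, 0, 0, 0, 0, 0, 0, 0.2, 0, 0, 0, 0, 0, 0, 0.2, 0, 0, 0, 0, 0, 0],
  grip_force=16,
)

```text
time: 19.85
ee_pos: [0.6787, -0.0663, 0.0655]
ee_rot: [[-0.03, 1.0, 0.003], [1.0, 0.03, -0.0], [-0.0, 0.003, -1.0]]
force: [5.2, -0.7, -4.6]
grip_width: 0.0316
finger_force: 16.0
```

Fully squeezed at 32 mm. I'll wait for the gate to spring out, then let go and rise.

Request:
send_rows(
  rows=[0.2, 0, 0, 0, 0, 0, 0, 0.2, 0, 0, 0, 0, 0, 0, 0.2, 0, 0, 0, 0, 0, 0, 0.2, 0, 0, 0, 0, 0, 0, 1, 0, 0, 0, 0, 0, 0, 1, 0, 0, 0, 0, 0, 0, 1, 0, 0, 0, 0, 0, 0, 1, 0, 0, 0, 0, 0, 0, 1, 0, 0, -0.8, 0, 0, 0, 1, 0, 0, -0.8, 0, 0, 0, 1, 0, 0, -0.8, 0, 0, 0, 1, 0, 0, -0.6, 0, 0, 0, 1, 0, 0, 0, 0, 0, 0, 1, 0, 0, 0, 0, 0, 0],
)

```text
time: 21.6
ee_pos: [0.6771, -0.0661, 0.1545]
ee_rot: [[-0.03, 1.0, -0.001], [1.0, 0.03, -0.0], [-0.0, -0.001, -1.0]]
force: [-0.3, 0.1, -0.3]
grip_width: 0.0871
finger_force: 0.0
```

```bash
python3 - <<'E'
from h import *
for cam in ("top","wrist","scene"):
  im=save(cam,f"pics/g_{cam}.png")
  for l in ["main_catch_grip","handle_grip","gate_hinge"]:
    print(cam,l,[(np.round(r["xyz"],4).tolist(),round(r["confidence"],2)) for r in models.landmark_of(l,cam)][:2])
need([.563,-.084,.12],np.pi/2+.028-.13)
E
```

```text
top main_catch_grip []
top handle_grip []
top gate_hinge []
wrist main_catch_grip [([0.678, -0.0646, 0.0798], 0.84)]
wrist handle_grip [([0.5664, -0.0825, 0.0793], 0.94)]
wrist gate_hinge [([0.4469, -0.0759, 0.0596], 0.82)]
scene main_catch_grip [([0.6766, -0.0647, 0.0821], 0.68)]
scene handle_grip [([0.5677, -0.082, 0.0805], 0.84)]
scene gate_hinge [([0.4489, -0.0711, 0.0629], 0.81)]
q [-0.041  0.419  0.132  1.458 -0.056  1.267  0.127] pos [ 0.6776 -0.0662  0.1555] grip 0.0865 F [-0.1 -0.  -0. ]
units [-0.477 -3.836  1.183] after-turn units [-0.978 -3.74   1.184] rotvec [0.0005 0.0003 0.1318]
```

Request:
send_rows(
  rows=[1, 0, 0, 0, 0, 0, 0.13, 1, -0.24, -0.93, 0, 0, 0, 0, 1, -0.24, -0.93, 0, 0, 0, 0, 1, -0.24, -0.93, 0.2, 0, 0, 0, 1, -0.23, -0.92, 0.4, 0, 0, 0, 1, 0, 0, 0.4, 0, 0, 0, 1, 0, 0, 0, 0, 0, 0, 1, 0, 0, 0, 0, 0, 0],
)

```text
time: 23.2
ee_pos: [0.565, -0.0832, 0.1258]
ee_rot: [[0.099, 0.995, 0.001], [0.995, -0.099, -0.0], [-0.0, 0.001, -1.0]]
force: [-0.3, -0.2, 1.0]
grip_width: 0.087
finger_force: 0.0
```

```bash
python3 - <<'E'
from h import *
for cam in ("wrist","top"):
  im=save(cam,f"pics/g2_{cam}.png")
  for l in ["main_catch_grip","handle_grip","gate_hinge"]:
    print(cam,l,[(np.round(r["xyz"],4).tolist(),round(r["confidence"],2)) for r in models.landmark_of(l,cam)][:2])
need([.564,-.0833,.067],1.465)
E
```

```text
wrist main_catch_grip [([0.6777, -0.0637, 0.0809], 0.56)]
wrist handle_grip [([0.5654, -0.0841, 0.0805], 0.85), ([0.61, -0.0002, 0.0291], 0.37)]
wrist gate_hinge [([0.4488, -0.0757, 0.0617], 0.95)]
top main_catch_grip []
top handle_grip []
top gate_hinge []
q [-0.042  0.219  0.162  1.782 -0.038  1.144  0.031] pos [ 0.5641 -0.0835  0.1256] grip 0.0875 F [-0.1 -0.7  0.6]
units [ 0.006 -0.006  1.952] after-turn units [ 0.005 -0.005  1.952] rotvec [0.0006 0.0002 0.0056]
```

View pics/g2_wrist.png

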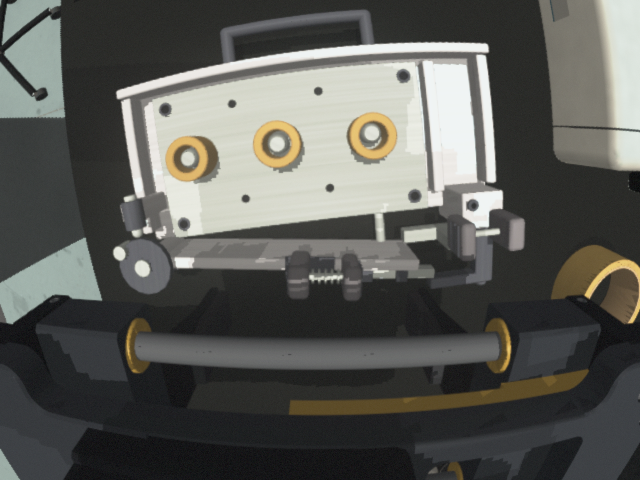

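The gate has sprung out on to its safety catch, and the handle at (298–352,278) lies along the finger line. All three bushes are seated. Now I'll descend and squeeze.

Request:
send_rows(
  rows=[1, 0, 0, 0.7, 0, 0, 0, 1, 0, 0, 0.6, 0, 0, 0, 1, 0, 0, 0.4, 0, 0, 0, 1, 0, 0, 0.25, 0, 0, 0, 1, 0, 0, 0, 0, 0, 0, 0.1, 0, 0, 0, 0, 0, 0, 0.1, 0, 0, 0, 0, 0, 0, 0.1, 0, 0, 0, 0, 0, 0, 0.1, 0, 0, 0, 0, 0, 0, 0.1, 0, 0, 0, 0, 0, 0, 0.1, 0, 0, 0, 0, 0, 0, 0.1, 0, 0, 0, 0, 0, 0, 0.1, 0, 0, 0, 0, 0, 0],
  grip_force=25,
)

```text
time: 25.22
ee_pos: [0.5628, -0.0838, 0.0672]
ee_rot: [[0.101, 0.995, -0.002], [0.995, -0.101, -0.0], [-0.0, -0.002, -1.0]]
force: [-5.5, -1.0, 5.4]
grip_width: 0.0295
finger_force: 25.0
```

Request:
send_rows(
  rows=[0.1, 0, 0, 0, 0, 0, 0, 0.1, -0.19, -0.005, 0, 0, 0, 0.05, 0.1, -0.19, -0.005, 0, 0, 0, 0.05, 0.1, -0.19, -0.005, 0, 0, 0, 0.05, 0.1, -0.19, -0.005, 0, 0, 0, 0.05, 0.1, -0.19, -0.005, 0, 0, 0, 0.05, 0.1, -0.19, -0.005, 0, 0, 0, 0.05, 0.1, -0.19, -0.005, 0, 0, 0, 0.05, 0.1, -0.19, -0.005, 0, 0, 0, 0.05, 0.1, 0, 0, 0, 0, 0, 0],
  grip_force=45,
)

```text
time: 26.48
ee_pos: [0.5493, -0.126, 0.0672]
ee_rot: [[0.479, 0.878, -0.002], [0.878, -0.479, 0.001], [0.0, -0.002, -1.0]]
force: [-4.6, 1.9, 5.1]
grip_width: 0.0295
finger_force: 45.0
```

```bash
cat > c.py <<'E'
from h import *
s=readout.get_state();get_image("wrist")
h=[r["xyz"] for r in models.landmark_of("handle_grip","wrist")][:1]
H=np.array([.449,-.073])
f=lambda p:(round(np.hypot(*(np.array(p)[:2]-H)),4),round(.024-np.arctan2(p[1]-H[1],p[0]-H[0]),3))
print("tcp r,gate",f(s["ee_pos"]),"handle",h,[f(x) for x in h],"toolyaw gate",round(np.pi/2+.024-np.arctan2(s["ee_rot"][1,0],s["ee_rot"][0,0]),3))
print(s["ee_pos"].round(4),"F",s["force"].round(1),"T",s["wrist_torque"].round(2),"grip",s["grip_width"],s["finger_force"],"q",s["q"].round(2))
E
python3 c.py
```

```text
tcp r,gate (np.float64(0.1135), np.float64(0.51)) handle [[0.551, -0.1247, 0.0782]] [(np.float64(0.1144), np.float64(0.493))] toolyaw gate 0.524
[ 0.5493 -0.126   0.0672] F [-4.6  1.9  5.1] T [0.23 0.6  0.28] grip 0.029515332096303266 45.01546402461827 q [-0.03  0.27  0.24  1.85 -0.07  1.03 -0.26]
```

Gate at about 0.51 and following well. Continuing.

Request:
send_rows(
  rows=[0.1, -0.19, -0.005, 0, 0, 0, 0.05, 0.1, -0.19, -0.005, 0, 0, 0, 0.05, 0.1, -0.19, -0.005, 0, 0, 0, 0.05, 0.1, -0.19, -0.005, 0, 0, 0, 0.05, 0.1, -0.19, -0.005, 0, 0, 0, 0.05, 0.1, -0.19, -0.005, 0, 0, 0, 0.05, 0.1, -0.19, -0.005, 0, 0, 0, 0.05, 0.1, -0.19, -0.005, 0, 0, 0, 0.05, 0.1, -0.19, -0.005, 0, 0, 0, 0.05, 0.1, -0.19, -0.005, 0, 0, 0, 0.05, 0.1, 0, 0, 0, 0, 0, 0],
)

```text
time: 27.95
ee_pos: [0.5108, -0.1676, 0.0672]
ee_rot: [[0.841, 0.541, -0.002], [0.541, -0.841, 0.001], [-0.001, -0.001, -1.0]]
force: [-3.0, 2.5, 3.1]
grip_width: 0.0291
finger_force: 45.0
```

```bash
python3 c.py
```

```text
tcp r,gate (np.float64(0.113), np.float64(1.016)) handle [[0.512, -0.1682, 0.0792]] [(np.float64(0.1142), np.float64(1.01))] toolyaw gate 1.023
[ 0.5108 -0.1676  0.0672] F [-3.   2.5  3.1] T [0.27 0.28 0.43] grip 0.029098614100708135 45.02552659716457 q [-0.03  0.22  0.33  1.92 -0.08  1.02 -0.66]
```

Request:
send_rows(
  rows=[0.1, -0.19, -0.005, 0, 0, 0, 0.05, 0.1, -0.19, -0.005, 0, 0, 0, 0.05, 0.1, -0.19, -0.005, 0, 0, 0, 0.05, 0.1, -0.19, -0.005, 0, 0, 0, 0.05, 0.1, -0.19, -0.005, 0, 0, 0, 0.05, 0.1, -0.19, -0.005, 0, 0, 0, 0.05, 0.1, -0.19, -0.005, 0, 0, 0, 0.05, 0.1, -0.19, -0.005, 0, 0, 0, 0.05, 0.1, -0.19, -0.005, 0, 0, 0, 0.05, 0.1, -0.19, -0.005, 0, 0, 0, 0.05, 0.1, -0.19, -0.005, 0, 0, 0, 0.05, 0.1, 0, 0, 0, 0, 0, 0, 0.1, 0, 0, 0, 0, 0, 0],
)

```text
time: 29.68
ee_pos: [0.4524, -0.1856, 0.0673]
ee_rot: [[1.0, 0.024, -0.001], [0.024, -1.0, -0.001], [-0.001, 0.001, -1.0]]
force: [-2.8, 0.6, 5.7]
grip_width: 0.029
finger_force: 45.1
```

```bash
python3 c.py; python3 - <<'E'
from h import *
im=save("top","pics/end.png")
for (c,r),m in gold(im):
    if 5<r<10: print(c,r,at_z(im,*c,.056).round(4))
print([(r["xyz"],r["confidence"]) for r in models.landmark_of("handle_grip","top")])
E
```

```text
tcp r,gate (np.float64(0.1127), np.float64(1.564)) handle [[0.4541, -0.1888, 0.0762]] [(np.float64(0.1159), np.float64(1.551))] toolyaw gate 1.571
[ 0.4524 -0.1856  0.0673] F [-2.8  0.6  5.7] T [-0.09  0.7   0.83] grip 0.028990041586664336 45.11178318411112 q [-0.05  0.12  0.41  2.03 -0.06  1.   -1.16]
[]
```

Gate at about 1.56 rad, at rest and held. Handing in.

```bash
python3 -c "
from workcell import job
print(job.hand_in())"
```

```text
the job is handed in; nothing more can be done
None
```

The bush is down on the empty spigot and released, and the gate stands about 1.56 rad open, held by its handle; the job was handed in at about 30 s with no verdict returned.

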